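Hold a bridge blank home in the drill jig against its sprung ejector

ROBOT

A 6-joint arm with a two-finger parallel gripper is mounted at the origin on the work surface. World frame = base frame: x ahead of the robot, y to its left, z up, the work surface at z = 0. Lengths are in mm, angles in rad, forces in N, time in s.
With the tool pointing down it reaches from about 350 to 875 mm from the base axis. Payload 4.2 kg.
Tool frame: the origin (TCP) lies at the very end of the fingers, on their centre line; the grasp point (between the pads) lies grasp_offset behind it (grasp_offset is the distance from the TCP to the grasp point, in mm); y points along the fingers, z is the direction in which the jaws open and shut, and the axes are right-handed (so a half turn about y gives the same grasp; the last joint's range is limited). The gripper opens to 85 mm and grips with 20 to 120 N. Pads are 22 mm wide; open, the fingers measure 114 mm over their backs; the gripper's body (76 mm by 85 mm) begins 54 mm behind the grasp point. The pads swing forward as they close: fully open they stand 13 mm farther back than shut.
Start: joints at [1.55, 0.385, 0.008, 0, -1.194, -0.259], TCP at [172.57, 600.682, 231.312] pointing down, gripper open.
Joint ranges: [-3.14, 3.14], [-1.21, 2.06], [-1.07, 1.41], [-3.16, 2.05], [-2.99, -0.16], [-3.1, 3.1]. Speed limits (rad/s): [2.79, 2.79, 3.14, 3.14, 3.14, 3.14].

INTERFACE

Orientations are given as [roll, pitch, yaw] about the fixed x, y, z axes, in that order (R = Rz(yaw) Ry(pitch) Rx(roll)).
In Python, from workcell import * gives the robot as it stands.
- The arm moves only by the tool send_rows, never from a script. Its arguments are lists of equal length, an entry for each row: "gripper": the closure in counts, from 0 (fully open) to 255 (shut); "dp": the shift along the tool's x, y, z in cm, a list of three; "twist": the turn, a rotation vector about the tool's x, y, z in degrees, a list of three. A call has 1 to 12 rows; each row shifts and turns the pose as measured when the row begins, along the tool's axes as they then stand; what a row does not reach is not made up. A row lasts 1/10 s, in which the tool goes at most 50 mm and 8.59 degrees, less where a joint would pass 70% of its speed; a pose out of reach is approached as far as the arm can. A call is refused whole if a number of a shift passes 5 or a number of a turn 8.59, either way. A call with a gripper value outside its range is refused whole. The fingers move at their own pace and stop on an object; the grip force is fixed at half the most. Time passes only in rows, so rows that do not move let the fingers close. It gives the time, the measured TCP pose, the force and the opening at its end, in the units of the state.
- observe(): the state, without advancing time (a new reading comes with each control period).
- grab_frame(name): name is "scene" or "side" or "wrist"; returns (picture, depth): 420x560x3 uint8, red, green, blue; 420x560 float32, mm along the optical axis (not along the pixel's ray), 0 where there is no reading.
- calibration(name): a dict with "vfov" (degrees; the focal length in pixels is half the picture's height over the tangent of half this angle, whatever the lens; pixels are square), "cx", "cy" (the principal point, pixels), "xyz" and "orientation" of the camera in the world; the wrist camera has in their place "T_tool_cam" (4x4, takes a point from camera to tool coordinates, whose origin is the TCP and whose axes are the tool frame's). Camera axes: x right, y up, looking along -z (the intrinsics and any distortion apply to the point x, -y, -z); pixel columns grow to the right and rows downward; lengths in mm; the calibration is good to about 2 mm. A picture is of the moment at which its call begins: read the wrist's pose just before it. calibration takes no time and is no camera call.
- job_done(): hands the job in, once; it reports no verdict.
Trained networks look in the newest picture that a camera, given by its name, has taken for a name from the list of things; names that differ only in an ending like _2 or _b are one class to them, and where a whole thing is asked for, a point or a joint stands for the part that bears it (a point fixed in the world has none). Each returns a list of dicts, best first, with "p" (0 to 1); they miss things now and then, are a little off and sometimes report something else, mostly with a low value. They report only what shows in the picture. A call takes as long as a camera call. They do not tell look-alikes from the thing itself.
- look_for(camera, label): "bbox" ([left, top, width, height] in pixels, round what is visible of it).
- cut_out(camera, label): "pixels" (420x560 bool, what is visible of it) and "bbox" ([left, top, width, height] in pixels, round what is visible of it).
The state is a dict: "clock": time; "joint_positions": joint angles; "joint_vel": joint speeds; "joint_efforts": joint torques, N m; "tcp_pos": TCP position; "eef_rot": TCP orientation; "ft_force": force on the tool from outside, world axes, zero at the start; "ft_torque": the same for the moment, N m; "opening": opening from 0.0 (shut) to 1.0 (fully open).
Only numpy, scipy, OpenCV 4.12 (cv2) and the standard library are available. Lean on these libraries where they do the work, as an engineer would, in place of code of your own. Each camera call takes 0.05 s, during which the arm holds its last target.

TASK

Draw the pale maple bridge blank straight up out of its slot in the rack and lower it, feet down, between the cheeks of the drill jig. Press it down against the sprung brass ejector until both feet are hard down on the jig's rests, firmly but without forcing it, and finish still gripping it and holding it pressed home so that I can drill through the bushes. Leave the other blanks in the rack and everything else on the bench where they are.

Things in the scene. Friction and masses are not known exactly. Their poses are not given: they have to be found in the camera images.
- maple_center (a point): centre (42.5 mm above the feet) of the pale cream maple bridge blank: a loose upright wooden plate, about 65 g, 11 mm thick along its x, 100 mm long along its y (76 mm over the top 28 mm), 85 mm tall. Below are two feet, 20 mm long at y = -40 and 40 mm, with an arch 10 mm high between. The same either way round. Starts in a rack slot, feet 12 mm above the bench
- maple_top (a point): middle of the maple blank's top edge, 85 mm above its feet; it starts 97 mm above the bench, and 55 mm of the blank stands clear above the rack
- walnut_center (a point): centre of a mid-brown walnut blank of the same shape, in another slot of the rack: leave it there
- ebony_center (a point): centre of a black ebony blank of the same shape, in another slot of the rack: leave it there
- rack: slotted wooden rack, painted blue-grey, fixed to the bench, 205 mm along its x, 130 mm along its y, 42 mm tall; origin under its centre. Five slots along its y, at x = -66, -33, 0, 33, 66 mm, 13 mm wide and 30 mm deep. The three blanks stand in the slots at -66, 0 and 66 mm, which in which varies, so there is a clear gap of 55 mm between neighbours
- jig: drill jig fixed to the bench, origin under its centre: dark steel base, 92 mm along x, 160 mm along y, 20 mm thick, and two aluminium cheeks 65 mm tall that leave a slot 13 mm wide along y, at x = 0. Cheek tops are rounded (radius 7 mm) and lead in a blank. Steel end posts, 103 mm apart inside, 60 mm tall with rounded tops, locate it endways. The cheek at +x bears two steel drill bushes
- jig_seat (a point): point of the jig at the middle of the slot, level with the tops of the rests, 30 mm above the bench: a blank that is home has the middle of its underside (foot level) here, and its top edge 115 mm above the bench
- rests: the two steel rests (hard stops) in the bottom of the jig slot, at y = -40 and +40 mm, each 20 mm long and 10 mm tall; origin midway between their undersides, 20 mm above the bench; their tops are 30 mm above the bench
- ejector (a joint): travel (m) of the sprung brass plunger, 10 mm across, upright in the middle of the jig slot, pushed down by the blank's arch: 0 = fully out, tip 52 mm above the bench, bearing a blank 12 mm above the rests; 0.012 = blank home. Spring: 3 N at first touch, 9 N at home; it lifts a blank let go. A push of 12 to 25 N in all is firm; over 60 N on the jig is forcing it
- glue: white glue bottle, 52 mm across and 150 mm tall, origin under it; a bystander, to be left where it is
- shellac: amber jar with a steel lid, 64 mm across and 85 mm tall, origin under it; a bystander, to be left where it is
- mallet: hammer with a wooden handle lying on the bench; a bystander, to be left where it is
- driver: screwdriver with a red handle lying on the bench; a bystander, to be left where it is
- pin_tray: small wooden tray of tuning pins, 90 x 120 x 30 mm, origin under it; a bystander, to be left where it is
Things that resemble listed ones, but are neither listed nor needed, are in the scene too. What is shaped like the rack but purple is not meant. Leave any purple look-alike of the part that bears maple_center alone.

How it is judged (in metres and radians):
On the way, in this order (a step that is already met when the one before it is completed fails the run):
1. the maple blank has been drawn up clear of the rack, gripped (z of maple_center in the frame of rack above 0.09 m and contact force between maple and the fingers above 1 N), for 0.2 s.
2. the maple blank stands in the jig's slot, on or just above the ejector, still above the rests (x of maple_center in the frame of jig_seat between -0.004 and 0.004 m and y of maple_center in the frame of jig_seat between -0.004 and 0.004 m and z of maple_center in the frame of jig_seat below 0.063 m and value of joint ejector below 0.0105 m).
At the end, for the whole second after the job is handed in: The gripper still holds the maple blank upright (0.05 rad) in the jig slot, within 4 mm of its middle and 0.08 rad of its line; the ejector is in over 10.5 mm and the feet bear on the rests with over 2 N. Other blanks are within 20 mm and bystanders within 30 mm of their starts (value of joint ejector above 0.0105 m and contact force between maple and rests above 2 N and x of maple_center in the frame of jig_seat between -0.004 and 0.004 m and y of maple_center in the frame of jig_seat between -0.004 and 0.004 m and angle between maple_center's own z axis and vertical below 0.05 rad and angle between the x axis of maple_center and the x axis of jig, either way round below 0.08 rad and contact force between maple and the fingers above 2 N and distance of each of walnut_center, ebony_center from where it was at the start of the episode below 0.02 m and distance of each of glue, shellac, mallet, driver, pin_tray from where it was at the start of the episode below 0.03 m); the arm keeps its last pose, push and grip.
It fails at once if the blank is forced: more than 60 N on the jig (contact force between maple and jig above 60 N).
It fails at once if another blank is pulled or knocked out of its slot (moved 20 mm) (distance of any of walnut_center, ebony_center from where it was at the start of the episode above 0.02 m).
It fails at once if a bystander is knocked more than 30 mm (distance of any of glue, shellac, mallet, driver, pin_tray from where it was at the start of the episode above 0.03 m).
It also fails if it takes over 54 s, if anything falls off the work surface, if the arm or the gripper's body presses on something with over 40 N, if the wrist force passes 120 N, or if a joint passes its speed limit or range.

## Working session

There is one attempt and no reset: what is moved stays moved. The work goes in short steps, Python scripts to look and compute and a tool call to move; the robot and the scene stay as the last step left them, time stands still between calls to the robot, and variables do not carry over. Pictures are saved under pics/ and viewed, and the job is handed in when it is done.

Besides the shell and the picture viewer there is one more tool, called in YAML: its name, and indented under it one key for each argument. send_rows: Moves the arm, as the interface text tells. Its arguments: {"type":"object","properties":{"gripper":{"type":"array"},"dp":{"type":"array"},"twist":{"type":"array"}},"required":["gripper","dp","twist"]}

```bash
mkdir -p pics; ls; cat > h.py <<'E'
from workcell import *
import numpy as np, cv2
from scipy.spatial.transform import Rotation as R
def save(n,img): cv2.imwrite('pics/'+n,cv2.cvtColor(img,cv2.COLOR_RGB2BGR))
def campose(name,st=None):
    c=calibration(name)
    if 'T_tool_cam' in c:
        st=st or observe()
        T=np.eye(4);T[:3,:3]=R.from_euler('xyz',st['eef_rot']).as_matrix();T[:3,3]=st['tcp_pos']
        return c,T@np.array(c['T_tool_cam'])
    T=np.eye(4);T[:3,:3]=R.from_euler('xyz',c['orientation']).as_matrix();T[:3,3]=c['xyz']
    return c,T
def cloud(name,d,c,T):
    f=210/np.tan(np.radians(c['vfov']/2))
    v,u=np.mgrid[0:420,0:560]
    K=np.array([[f,0,c['cx']],[0,f,c['cy']],[0,0,1]])
    x=(u-c['cx'])/f;y=(v-c['cy'])/f
    D=c.get('distortion',None)
    if D is not None:
        p=cv2.undistortPoints(np.stack([u,v],-1).reshape(-1,1,2).astype(float),K,np.array(D,float)).reshape(420,560,2);x,y=p[...,0],p[...,1]
    P=np.stack([x*d,-y*d,-d],-1)
    return P@T[:3,:3].T+T[:3,3]
E
python3 - <<'E'
from h import *
print(observe())
for n in('scene','side','wrist'):
    print(n,calibration(n))
    p,d=grab_frame(n);save(n+'0.png',p);np.savez(n+'0.npz',p=p,d=d)
E
```

```text
pics
{'clock': 0.0, 'joint_positions': array([ 1.54958124e+00,  3.85589544e-01,  6.64488626e-03, -5.33588126e-04,
       -1.19399278e+00, -2.58600311e-01]), 'joint_vel': array([-0.00210274, -0.00146968,  0.00038944, -0.00080363,  0.00041277,
       -0.00030878]), 'joint_efforts': array([ 2.51126539e-04, -3.92284691e+01,  1.88397413e+01,  4.18628097e+00,
       -4.63848672e-03,  6.41713839e-06]), 'tcp_pos': array([172.42226566, 600.14604856, 230.20399249]), 'eef_rot': array([-1.56859959e+00,  6.83037652e-05,  2.86158047e+00]), 'ft_force': array([-0.08603115, -0.15270023, -0.02445242]), 'ft_torque': array([-0.0400914 , -0.01119062, -0.01618228]), 'opening': 1.002654387231829}
scene {'vfov': 44.50126586517737, 'cx': 277.58898508104477, 'cy': 214.0840635432356, 'xyz': array([1450.76419494, -579.65611345,  904.52825336]), 'orientation': array([0.94930584, 0.0050756 , 1.03175484])}
side {'vfov': 54.73028590092881, 'cx': 283.80960276803796, 'cy': 203.0644934930008, 'xyz': array([ -89.71459452, -938.7098271 ,  927.21211317]), 'orientation': array([ 0.9179211 , -0.00585777, -0.52929889])}
wrist {'vfov': 58.69587483078518, 'cx': 283.9124540061543, 'cy': 212.02700217426852, 'T_tool_cam': array([[ 1.69620754e-04, -9.60469197e-01, -2.78386229e-01,
        -7.14414262e+01],
       [-6.44546471e-04,  2.78386070e-01, -9.60469042e-01,
        -1.42984549e+02],
       [ 9.99999778e-01,  3.42348344e-04, -5.71846976e-04,
        -3.36338958e-01],
       [ 0.00000000e+00,  0.00000000e+00,  0.00000000e+00,
         1.00000000e+00]])}
```

View pics/scene0.png

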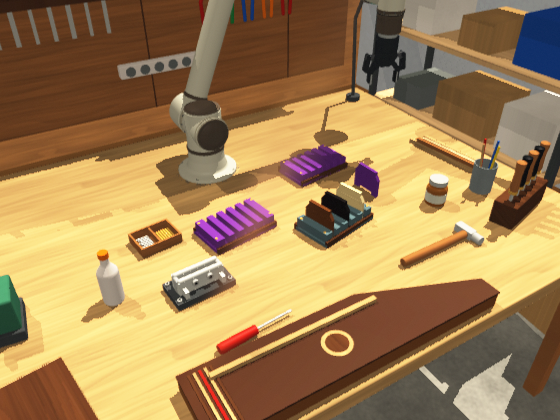

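View pics/side0.png

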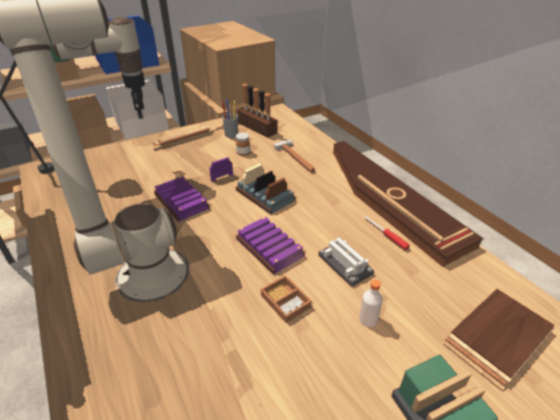

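View pics/wrist0.png

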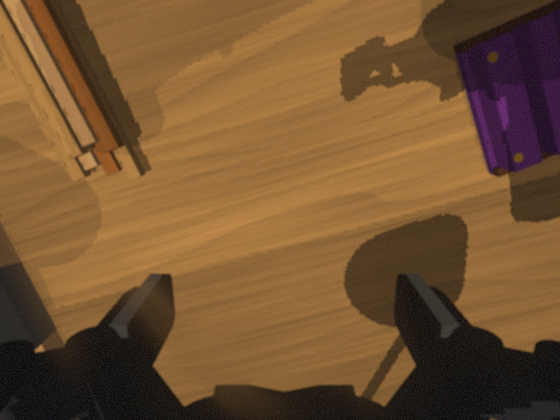

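```bash
python3 - <<'E'
from h import *
for n in('scene','side'):
    for l in ('maple_center','rack','jig','walnut_center','ebony_center'):
        try: print(n,l,[(np.round(o['bbox']).tolist(),round(o['p'],2)) for o in look_for(n,l)])
        except Exception as e: print(n,l,e)
E
```

```text
scene maple_center [([355.0, 166.0, 26.0, 29.0], 0.93), ([333.0, 183.0, 32.0, 28.0], 0.87), ([160.0, 257.0, 77.0, 53.0], 0.55)]
scene rack [([291.0, 208.0, 86.0, 40.0], 0.91), ([280.0, 146.0, 69.0, 42.0], 0.89), ([196.0, 198.0, 80.0, 60.0], 0.62)]
scene jig [([165.0, 257.0, 70.0, 54.0], 0.82)]
scene walnut_center [([94.0, 252.0, 32.0, 54.0], 0.29)]
scene ebony_center []
side maple_center [([212.0, 152.0, 21.0, 28.0], 0.76), ([242.0, 166.0, 21.0, 19.0], 0.61)]
side rack [([234.0, 182.0, 61.0, 30.0], 0.84), ([155.0, 178.0, 52.0, 43.0], 0.72), ([238.0, 222.0, 66.0, 52.0], 0.72)]
side jig []
side walnut_center [([267.0, 183.0, 19.0, 14.0], 0.89), ([244.0, 165.0, 20.0, 21.0], 0.7)]
side ebony_center [([255.0, 173.0, 18.0, 18.0], 0.73)]
```

The scene view shows the blue-grey rack at (335,220), with the maple blank in its right end slot at (350,196). The jig is at (200,282). The purple racks at (313,165) and (235,222) and the purple blank at (367,180) are look-alikes. The wrist view doesn't reach the rack yet. Next I'll work out rough positions from depth.

```bash
python3 - <<'E'
from h import *
for n in('scene','side'):
    z=np.load(n+'0.npz');c,T=campose(n);P=cloud(n,z['d'],c,T)
    hs=cv2.cvtColor(z['p'],cv2.COLOR_RGB2HSV)
    boxes={'scene':{'maple':(333,183,32,28),'rackall':(291,183,86,65),'jig':(160,257,77,53)},'side':{'maple':(242,166,21,19),'rackall':(234,160,61,52),'jig':(318,236,56,48)}}[n]
    for k,(l,t,w,h) in boxes.items():
        q=P[t:t+h,l:l+w].reshape(-1,3); 
        zz=q[:,2]
        print(n,k,'zmax',np.percentile(zz,[50,90,99]).round(1))
        m=zz>{'maple':85,'rackall':25,'jig':55}[k]
        if m.sum()>5:
            q=q[m]; (cx,cy),(a,b),ang=cv2.minAreaRect(q[:,:2].astype(np.float32))
            print('  ',len(q),q.mean(0).round(1),(round(cx),round(cy)),(round(a),round(b)),round(ang,1))
    # table z
    print(n,'table',np.median(P[300:310,300:320,2]), P[215,500] if n=='side' else P[300,300])
E
```

```text
scene maple zmax [65.3 92.8 97.4]
   193 [514.9 199.1 112.9] (937, -175) (79, 1306) 48.3
scene rackall zmax [11.8 77.1 96. ]
   2317 [513.  166.6  66.2] (863, -166) (211, 1422) 46.4
scene jig zmax [10.4 58.4 65. ]
   531 [ 567.5 -280.9   89.2] (962, -445) (127, 1006) 67.4
scene table -1.8199619997515128 [701.92049597 -72.92652831  -2.01353498]
side maple zmax [69.  94.5 98.3]
   97 [467.9 220.4  92.7] (462, 221) (103, 62) 65.1
side rackall zmax [11.3 78.9 97.4]
   1334 [472.3 154.2  67.3] (262, -360) (1339, 205) 67.4
side jig zmax [ 9.5 59.6 66.4]
   361 [ 509.  -295.1   88. ] (262, -602) (967, 120) 50.7
side table 3.5465550209614776 [2030.05563013   51.10045556 -628.73646041]
```

```bash
python3 - <<'E'
from h import *
for n in('scene','side'):
    z=np.load(n+'0.npz');c,T=campose(n);P=cloud(n,z['d'],c,T)
    b={'scene':{'maple':(325,175,45,40,75,100),'rackall':(286,178,96,75,30,46),'jig':(155,252,87,63,55,70)},'side':{'maple':(238,160,30,30,75,100),'rackall':(230,155,70,60,30,46),'jig':(312,230,66,58,55,70)}}[n]
    for k,(l,t,w,h,a,bb) in b.items():
        q=P[t:t+h,l:l+w].reshape(-1,3);I=z['p'][t:t+h,l:l+w].reshape(-1,3).astype(int)
        m=(q[:,2]>a)&(q[:,2]<bb)
        if k=='maple': m&=(I[:,0]>150)&(I[:,1]>130)&(I[:,2]<I[:,0]-15)
        q=q[m];r=cv2.minAreaRect(q[:,:2].astype(np.float32))
        ev,V=np.linalg.eigh(np.cov(q[:,:2].T))
        print(n,k,len(q),np.median(q,0).round(1),'rect',np.round(r[0]),np.round(r[1]),round(r[2],1),'pca',np.degrees(np.arctan2(V[1,1],V[0,1])).round(1))
E
```

```text
scene maple 150 [478.4 244.7  88.8] rect [479. 247.] [87. 19.] 12.6 pca -166.0
scene rackall 903 [518.7 165.3  38.9] rect [473. 237.] [130. 324.] 17.3 pca 104.6
scene jig 513 [ 537.3 -271.2   60.9] rect [ 539. -267.] [ 50. 124.] 2.2 pca 93.6
side maple 61 [464.9 244.7  94.9] rect [470. 247.] [87. 17.] 15.0 pca -167.1
side rackall 483 [460.3 126.5  40.5] rect [450. 219.] [118. 314.] 24.1 pca 114.4
side jig 340 [ 532.6 -273.1   61.9] rect [ 529. -267.] [ 42. 126.] 2.5 pca 94.3
```

```bash
cat >> h.py <<'E'
def pose(): 
    s=observe(); return np.array(s['tcp_pos']),R.from_euler('xyz',s['eef_rot']),s
def Rt(jaw_deg):  # tool y down, jaws (tool z) along jaw_deg in world
    return R.from_euler('xyz',[-np.pi/2,0,np.radians(jaw_deg-90)])
def plan(p1,R1,n):
    p0,R0,s=pose(); rv=(R0.inv()*R1).as_rotvec()
    print('at',p0.round(1),'jaw',np.degrees(np.arctan2(*R0.apply([0,0,1])[[1,0]])).round(2),'tilt',np.degrees(np.arccos(-R0.apply([0,1,0])[2])).round(2),'q',np.round(s['joint_positions'],2),'F',np.round(s['ft_force'],1),'open',round(s['opening'],3),'t',s['clock'])
    print('tot tool d cm',(R0.inv().apply(p1-p0)/10).round(2),'rot',np.degrees(rv).round(2))
    for i in range(n):
        Ra=R0*R.from_rotvec(rv*i/n)
        if n<=12: print(np.round(Ra.inv().apply((p1-p0)/n)/10,2).tolist(),np.round(np.degrees(rv/n),2).tolist())
E
python3 - <<'E'
from h import *
import workcell
print([x for x in dir(workcell) if not x.startswith('_')])
plan(np.array([490,247,250]),Rt(-77),11)
E
```

```text
['IKError', 'calibration', 'cut_out', 'grab_frame', 'grasp_offset', 'job_done', 'look_for', 'observe']
at [172.6 600.7 231.3] jaw -106.03 tilt 0.0 q [ 1.55  0.38  0.01 -0.   -1.19 -0.26] F [ 0.3 -0.3 -0.2] open 0.996 t 0.65
tot tool d cm [-40.27  -1.87  25.22] rot [  0.   -29.03   0.  ]
[-3.66, -0.17, 2.29] [0.0, -2.64, 0.0]
[-3.55, -0.17, 2.46] [0.0, -2.64, 0.0]
[-3.43, -0.17, 2.62] [0.0, -2.64, 0.0]
[-3.31, -0.17, 2.78] [0.0, -2.64, 0.0]
[-3.18, -0.17, 2.93] [0.0, -2.64, 0.0]
[-3.04, -0.17, 3.07] [0.0, -2.64, 0.0]
[-2.9, -0.17, 3.21] [0.0, -2.64, 0.0]
[-2.75, -0.17, 3.34] [0.0, -2.64, 0.0]
[-2.59, -0.17, 3.46] [0.0, -2.64, 0.0]
[-2.43, -0.17, 3.57] [0.0, -2.64, 0.0]
[-2.26, -0.17, 3.68] [0.0, -2.64, 0.0]
```

send_rows:
  gripper: [120,120,120,120,120,120,120,120,120,120,120,120]
  dp:
    - [-3.7,-0.2,2.3]
    - [-3.6,-0.2,2.5]
    - [-3.4,-0.2,2.6]
    - [-3.3,-0.2,2.8]
    - [-3.2,-0.2,2.9]
    - [-3.0,-0.2,3.1]
    - [-2.9,-0.2,3.2]
    - [-2.8,-0.2,3.3]
    - [-2.6,-0.2,3.5]
    - [-2.4,-0.2,3.6]
    - [-2.3,-0.2,3.7]
    - [0,0,0]
  twist:
    - [0,-2.6,0]
    - [0,-2.6,0]
    - [0,-2.6,0]
    - [0,-2.6,0]
    - [0,-2.6,0]
    - [0,-2.6,0]
    - [0,-2.6,0]
    - [0,-2.6,0]
    - [0,-2.6,0]
    - [0,-2.6,0]
    - [0,-2.6,0]
    - [0,0,0]

```text
clock: 1.85
tcp_pos: [504.7, 236.6, 255.2]
eef_rot: [-1.573, 0.005, -2.895]
ft_force: [-0.4, -0.3, -0.9]
opening: 0.528
```

```bash
python3 - <<'E'
from h import *
print(grasp_offset)
plan(np.array([490,247,250]),Rt(-77),3)
c,T=campose('wrist');p,d=grab_frame('wrist');save('w1.png',p);np.savez('w1.npz',p=p,d=d,T=T)
E
```

```text
18.700000000000003
at [504.7 236.6 255.2] jaw -75.87 tilt 0.33 q [ 0.73  0.25 -0.13  0.   -1.19  1.09] F [-0.4 -0.3 -0.9] open 0.528 t 1.85
tot tool d cm [ 1.17  0.52 -1.37] rot [ 0.14  1.13 -0.3 ]
[0.39, 0.17, -0.46] [0.05, 0.38, -0.1]
[0.39, 0.17, -0.45] [0.05, 0.38, -0.1]
[0.4, 0.17, -0.45] [0.05, 0.38, -0.1]
```

View pics/w1.png

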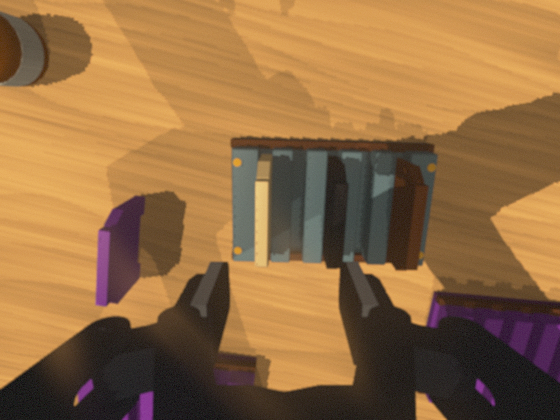

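The wrist view shows the real rack at (335,205), with maple in its left slot at (262,212), ebony at (337,215) and walnut at (408,215). The purple look-alike blank is at (120,250). Next I'll measure maple and rack precisely.

```bash
cat > m.py <<'E'
from h import *
import sys
z=np.load(sys.argv[1]);c,_=campose('wrist');P=cloud('wrist',z['d'],c,z['T'])
I=cv2.cvtColor(z['p'],cv2.COLOR_RGB2HSV).astype(int)
f=np.zeros((420,560),bool); l,t,w,h=map(int,sys.argv[2:6]); f[t:t+h,l:l+w]=1
def rep(k,m):
    q=P[m]; 
    if len(q)<5: print(k,len(q));return
    r=cv2.minAreaRect(q[:,:2].astype(np.float32)); ev,V=np.linalg.eigh(np.cov(q[:,:2].T)); 
    print(k,len(q),'mean',q.mean(0).round(1),'rect',np.round(r[0],1),np.round(r[1],1),round(r[2],1),'pca',np.degrees(np.arctan2(V[1,1],V[0,1])).round(1))
for a,b in ((90,105),(60,90),(36,48),(-5,5)): rep((a,b),f&(P[...,2]>a)&(P[...,2]<b))
if len(sys.argv)>6:
    print(P[210:290:6,255:275:3,2].round())
E
python3 m.py w1.npz 245 140 32 135; python3 m.py w1.npz 325 140 27 135;python3 m.py w1.npz 388 140 50 135;python3 m.py w1.npz 225 130 220 150
```

```text
(90, 105) 1145 mean [476.3 249.5  97.3] rect [474.3 249. ] [76.1 10.7] 12.7 pca -167.3
(60, 90) 358 mean [501.6 253.6  77.2] rect [473.9 248.5] [101.   10.6] 13.4 pca -164.0
(36, 48) 1919 mean [476.3 255.7  42.4] rect [473.5 252.4] [116.  32.] 12.6 pca -165.9
(-5, 5) 336 mean [390.3 236.5   0.6] rect [391.5 236.5] [16.6 36.6] 16.2 pca 103.0
(90, 105) 1185 mean [490.9 186.   97.2] rect [488.5 184.9] [76.4 11.2] 12.5 pca -167.9
(60, 90) 666 mean [503.3 191.8  76.3] rect [488.2 185.1] [101.   10.9] 12.5 pca -170.5
(36, 48) 932 mean [500.1 175.1  42.4] rect [491.7 178.6] [113.7  26.8] 16.7 pca -158.7
(-5, 5) 109 mean [439.7 163.3   0.9] rect [478.9 171.8] [154.5  25.4] 13.6 pca -167.1
(90, 105) 1346 mean [504.5 122.   96.8] rect [502.9 120.6] [76.1 12.1] 13.0 pca -167.5
(60, 90) 1336 mean [509.9 126.6  75.6] rect [502.7 121.7] [100.   11.5] 11.1 pca -169.4
(36, 48) 1689 mean [526.9 114.7  42.5] rect [505.4 112. ] [114.8  48. ] 13.0 pca -161.7
(-5, 5) 1378 mean [483.9  67.3   0.7] rect [500.1  87.9] [158.7  57.1] 18.6 pca -162.0
(90, 105) 3676 mean [491.3 182.3  97.1] rect [488.6 184.4] [ 76.4 143.2] 12.6 pca 102.5
(60, 90) 2360 mean [506.8 164.3  76. ] rect [488.4 184.5] [101.1 142.6] 12.7 pca 89.9
(36, 48) 12603 mean [491.8 196.7  42.4] rect [488.4 184.8] [116.2 197.3] 12.5 pca 106.9
(-5, 5) 7727 mean [480.  160.1   0.7] rect [481.2 169.7] [171.6 254.9] 14.2 pca 105.9
```

```bash
python3 - <<'E'
from h import *
plan(np.array([474.3,249,130]),Rt(-77.4),4)
E
```

```text
at [503.6 237.8 255.1] jaw -75.83 tilt 0.32 q [ 0.73  0.25 -0.13 -0.   -1.19  1.09] F [ 0.   0.4 -0.3] open 0.531 t 1.9
tot tool d cm [ 2.62 12.5  -1.76] rot [ 0.17  1.56 -0.27]
[0.66, 3.12, -0.44] [0.04, 0.39, -0.07]
[0.65, 3.13, -0.44] [0.04, 0.39, -0.07]
[0.65, 3.13, -0.44] [0.04, 0.39, -0.07]
[0.65, 3.13, -0.43] [0.04, 0.39, -0.07]
```

send_rows:
  gripper: [120,120,120,120,120,120]
  dp:
    - [0.7,3.1,-0.4]
    - [0.7,3.1,-0.4]
    - [0.6,3.1,-0.5]
    - [0.6,3.2,-0.5]
    - [0,0,0]
    - [0,0,0]
  twist:
    - [0,0.4,-0.1]
    - [0,0.4,-0.1]
    - [0,0.4,-0.1]
    - [0.2,0.4,0]
    - [0,0,0]
    - [0,0,0]

```text
clock: 2.5
tcp_pos: [473.2, 254.0, 129.6]
eef_rot: [-1.573, 0.006, -2.921]
ft_force: [0.5, 0.9, -0.3]
opening: 0.528
```

```bash
python3 - <<'E'
from h import *
plan(np.array([474.3,249,60]),Rt(-77.4),3)
E
```

```text
at [473.2 254.  129.6] jaw -77.34 tilt 0.39 q [ 0.8   0.33 -0.35  0.   -0.88  1.  ] F [ 0.5  0.9 -0.3] open 0.528 t 2.5
tot tool d cm [0.05 6.95 0.53] rot [ 0.15  0.06 -0.36]
[0.02, 2.32, 0.18] [0.05, 0.02, -0.12]
[0.01, 2.32, 0.18] [0.05, 0.02, -0.12]
[0.01, 2.32, 0.17] [0.05, 0.02, -0.12]
```

send_rows:
  gripper: [120,120,120,120,120,120]
  dp:
    - [0,0.5,0.5]
    - [0,1.5,0]
    - [0,1.5,0]
    - [0,1.5,0]
    - [0,1.2,0]
    - [0,0,0]
  twist:
    - [0,0,-0.2]
    - [0.1,0,-0.1]
    - [0,0,0]
    - [0,0,0]
    - [0,0,0]
    - [0,0,0]

```text
clock: 3.1
tcp_pos: [481.3, 253.6, 74.9]
eef_rot: [-1.581, 0.019, -2.919]
ft_force: [-0.3, 0.7, 0.0]
opening: 0.528
```

```bash
python3 - <<'E'
from h import *
plan(np.array([474.3,249,60]),Rt(-77.4),1)
c,T=campose('wrist');p,d=grab_frame('wrist');save('w2.png',p);np.savez('w2.npz',p=p,d=d,T=T)
E
```

```text
at [481.3 253.6  74.9] jaw -77.23 tilt 1.23 q [ 0.78  0.41 -0.41  0.   -0.73  1.01] F [-0.3  0.7  0. ] open 0.528 t 3.1
tot tool d cm [0.81 1.48 0.31] rot [ 0.6   0.17 -1.07]
[0.81, 1.48, 0.31] [0.6, 0.17, -1.07]
```

View pics/w2.png

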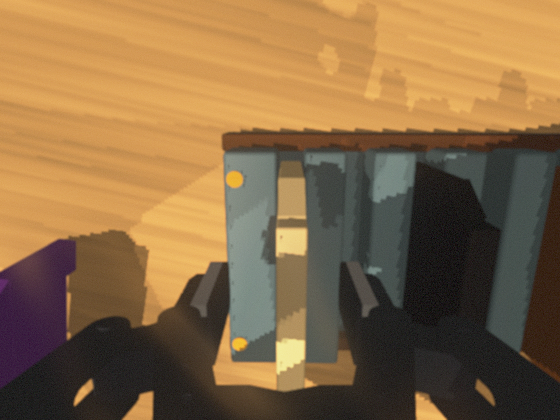

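Maple's top edge lies between the fingers, at columns 278–305 with the fingers at 222 and 345. I'll fix the small tilt and offset, then go down the last bit.

send_rows:
  gripper: [120,120,120,120]
  dp:
    - [0.8,0.5,0.3]
    - [0,0.5,0]
    - [0,0.3,0]
    - [0,0,0]
  twist:
    - [0.6,0.2,-1.1]
    - [0,0,0]
    - [0,0,0]
    - [0,0,0]

```text
clock: 3.55
tcp_pos: [475.7, 250.0, 64.2]
eef_rot: [-1.573, 0.004, -2.922]
ft_force: [-0.2, -0.8, -0.3]
opening: 0.53
```

```bash
python3 - <<'E'
from h import *
plan(np.array([474.3,249,60]),Rt(-77.4),1)
E
python3 m.py w2.npz 265 215 50 185
```

```text
at [475.7 250.   64.2] jaw -77.41 tilt 0.26 q [ 0.79  0.42 -0.42  0.   -0.73  1.  ] F [-0.2 -0.8 -0.3] open 0.53 t 3.55
tot tool d cm [0.16 0.42 0.07] rot [ 0.12 -0.01 -0.23]
[0.16, 0.42, 0.07] [0.12, -0.01, -0.23]
(90, 105) 5030 mean [482.4 251.   97.3] rect [478.9 250.1] [67.6 11. ] 12.6 pca -167.6
(60, 90) 224 mean [512.  257.5  87.2] rect [511.9 257.5] [ 2.8 11. ] 11.0 pca 102.7
(36, 48) 2917 mean [460.6 247.   42.5] rect [459.7 246. ] [85.3 27. ] 13.2 pca -165.9
(-5, 5) 519 mean [377.7 228.2   0.5] rect [377.7 226.7] [22.4 34.1] 12.2 pca 104.7
```

send_rows:
  gripper: [120,120,255,255,255,255,255,255,255,255]
  dp:
    - [0.2,0.4,0.1]
    - [0,0,0]
    - [0,0,0]
    - [0,0,0]
    - [0,0,0]
    - [0,0,0]
    - [0,0,0]
    - [0,0,0]
    - [0,0,0]
    - [0,0,0]
  twist:
    - [0.1,0,-0.2]
    - [0,0,0]
    - [0,0,0]
    - [0,0,0]
    - [0,0,0]
    - [0,0,0]
    - [0,0,0]
    - [0,0,0]
    - [0,0,0]
    - [0,0,0]

```text
clock: 4.55
tcp_pos: [474.1, 248.8, 60.2]
eef_rot: [-1.571, 0.001, -2.921]
ft_force: [0.5, 0.4, -1.0]
opening: 0.119
```

```bash
python3 - <<'E'
from h import *
plan(np.array([474.3,249,60]),Rt(-77.4),1)
E
```

```text
at [474.1 248.8  60.2] jaw -77.38 tilt 0.06 q [ 0.79  0.42 -0.43  0.   -0.72  1.  ] F [ 0.5  0.4 -1. ] open 0.119 t 4.55
tot tool d cm [-0.02  0.02 -0.01] rot [ 0.03  0.02 -0.06]
[-0.02, 0.02, -0.01] [0.03, 0.02, -0.06]
```

send_rows:
  gripper: [255,255,255,255]
  dp:
    - [0,-0.5,0]
    - [0,-0.5,0]
    - [0,-0.5,0]
    - [0,0,0]
  twist:
    - [0,0,0]
    - [0,0,0]
    - [0,0,0]
    - [0,0,0]

```text
clock: 4.95
tcp_pos: [474.0, 248.8, 76.5]
eef_rot: [-1.571, 0.001, -2.922]
ft_force: [0.3, -0.1, -0.6]
opening: 0.121
```

```bash
python3 - <<'E'
from h import *
plan(np.array([474.3,249,100]),Rt(-77.4),4)
E
```

```text
at [474.  248.8  76.5] jaw -77.39 tilt 0.06 q [ 0.79  0.4  -0.41  0.   -0.76  1.  ] F [ 0.3 -0.1 -0.6] open 0.121 t 4.95
tot tool d cm [-0.03 -2.35 -0.02] rot [ 0.03  0.01 -0.05]
[-0.01, -0.59, -0.0] [0.01, 0.0, -0.01]
[-0.01, -0.59, -0.0] [0.01, 0.0, -0.01]
[-0.01, -0.59, -0.0] [0.01, 0.0, -0.01]
[-0.01, -0.59, -0.0] [0.01, 0.0, -0.01]
```

Straight. Continue up, accelerating once clear.

send_rows:
  gripper: [255,255,255,255,255,255,255,255,255,255,255]
  dp:
    - [0,-0.6,0]
    - [0,-0.6,0]
    - [0,-0.6,0]
    - [0,-0.6,0]
    - [0,-1.5,0]
    - [0,-2.0,0]
    - [0,-2.0,0]
    - [0,-2.0,0]
    - [0,-1.8,0]
    - [0,0,0]
    - [0,0,0]
  twist:
    - [0,0,0]
    - [0,0,0]
    - [0,0,0]
    - [0,0,0]
    - [0,0,0]
    - [0,0,0]
    - [0,0,0]
    - [0,0,0]
    - [0,0,0]
    - [0,0,0]
    - [0,0,0]

```text
clock: 6.05
tcp_pos: [473.1, 248.1, 201.2]
eef_rot: [-1.572, 0.001, -2.922]
ft_force: [0.3, -0.9, -1.7]
opening: 0.12
```

```bash
python3 - <<'E'
from h import *
c,T=campose('wrist');p,d=grab_frame('wrist');save('w3.png',p);np.savez('w3.npz',p=p,d=d,T=T)
p,d=grab_frame('scene');save('s3.png',p)
plan(np.array([534,-267,210]),Rt(-177),12)
E
```

```text
at [473.2 248.  200.9] jaw -77.41 tilt 0.03 q [ 0.79  0.26 -0.26 -0.   -1.05  1.  ] F [ 0.3  0.2 -0.7] open 0.122 t 6.15
tot tool d cm [ 5.29 -0.94 51.58] rot [4.000e-02 9.959e+01 1.000e-02]
[0.44, -0.08, 4.3] [0.0, 8.3, 0.0]
[-0.18, -0.08, 4.32] [0.0, 8.3, 0.0]
[-0.81, -0.08, 4.25] [0.0, 8.3, 0.0]
[-1.41, -0.08, 4.08] [0.0, 8.3, 0.0]
[-1.98, -0.08, 3.84] [0.0, 8.3, 0.0]
[-2.52, -0.08, 3.51] [0.0, 8.3, 0.0]
[-3.0, -0.08, 3.11] [0.0, 8.3, 0.0]
[-3.42, -0.08, 2.65] [0.0, 8.3, 0.0]
[-3.76, -0.08, 2.13] [0.0, 8.3, 0.0]
[-4.03, -0.08, 1.56] [0.0, 8.3, 0.0]
[-4.21, -0.08, 0.96] [0.0, 8.3, 0.0]
[-4.31, -0.08, 0.34] [0.0, 8.3, 0.0]
```

View pics/w3.png

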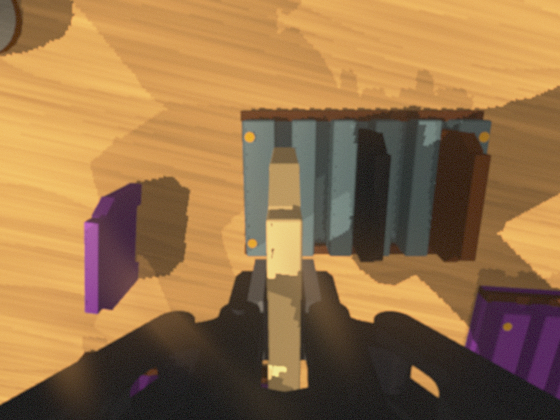

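View pics/s3.png

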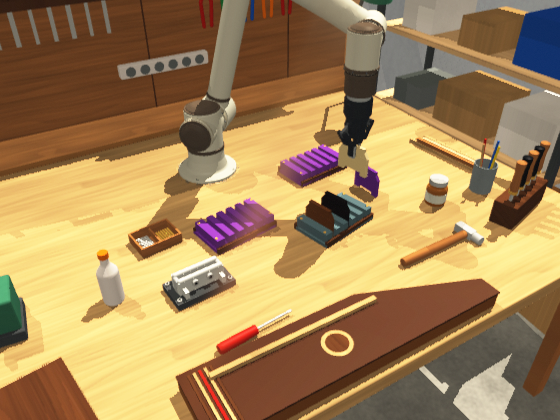

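The maple blank is drawn clear (at (285,270) in the wrist view), and ebony and walnut are still in the rack. Now carry it to the jig.

send_rows:
  gripper: [255,255,255,255,255,255,255,255,255,255,255,255]
  dp:
    - [0.4,-0.1,4.3]
    - [-0.2,-0.1,4.3]
    - [-0.8,-0.1,4.2]
    - [-1.4,-0.1,4.1]
    - [-2.0,-0.1,3.8]
    - [-2.5,-0.1,3.5]
    - [-3.0,-0.1,3.1]
    - [-3.4,-0.1,2.6]
    - [-3.8,-0.1,2.1]
    - [-4.0,-0.1,1.6]
    - [0,0,0]
    - [0,0,0]
  twist:
    - [0,8.3,0]
    - [0,8.3,0]
    - [0,8.3,0]
    - [0,8.3,0]
    - [0,8.3,0]
    - [0,8.3,0]
    - [0,8.3,0]
    - [0,8.3,0]
    - [0,8.3,0]
    - [0,8.3,0]
    - [0,0,0]
    - [0,0,0]

```text
clock: 7.35
tcp_pos: [510.5, -197.0, 196.7]
eef_rot: [-1.546, -0.004, 1.859]
ft_force: [0.3, 0.1, -0.6]
opening: 0.121
```

```bash
python3 - <<'E'
from h import *
c,T=campose('wrist');p,d=grab_frame('wrist');save('w4.png',p);np.savez('w4.npz',p=p,d=d,T=T)
plan(np.array([534,-267,230]),Rt(-177),5)
E
```

```text
at [ 510.5 -196.6  196.6] jaw -163.45 tilt 1.48 q [-0.07  0.29 -0.22  0.01 -1.08  0.35] F [ 0.7  0.1 -1.5] open 0.12 t 7.4
tot tool d cm [-7.4  -3.37 -0.16] rot [-1.48 13.55  0.03]
[-1.48, -0.67, -0.03] [-0.3, 2.71, 0.01]
[-1.48, -0.67, -0.11] [-0.3, 2.71, 0.01]
[-1.47, -0.67, -0.18] [-0.3, 2.71, 0.01]
[-1.46, -0.67, -0.25] [-0.3, 2.71, 0.01]
[-1.45, -0.67, -0.32] [-0.3, 2.71, 0.01]
```

View pics/w4.png

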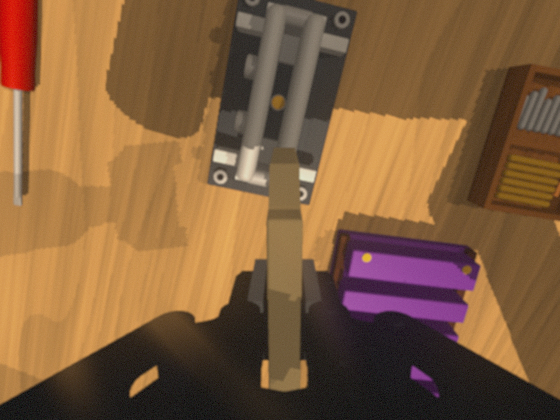

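The wrist view shows the jig at (280,95): two cheeks about the slot, the brass plunger at (278,102), end posts at (280,12) and (225–310,165), and the bushes on the left (world +x) cheek. Now to measure it.

```bash
cat > j.py <<'E'
from h import *
import sys
z=np.load(sys.argv[1]);c,_=campose('wrist');P=cloud('wrist',z['d'],c,z['T'])
l,t,w,h=map(int,sys.argv[2:6])
f=np.zeros((420,560),bool); f[t:t+h,l:l+w]=1
f&=(z['d']>0)
q=P[f]; col=z['p'][f].astype(int)
print(np.histogram(q[:,2],bins=np.arange(-10,140,5)))
def rep(k,q):
    r=cv2.minAreaRect(q[:,:2].astype(np.float32)); print(k,len(q),'rect',np.round(r[0],1),np.round(r[1],1),round(r[2],2))
for a,b in((14,24),(55,70),(61,70)):
    m=(q[:,2]>a)&(q[:,2]<b); rep((a,b),q[m])
# cheek lines
m=(q[:,2]>63)&(q[:,2]<70); t=q[m]
ctr=np.median(t,0)[:2]; ang=np.radians(float(sys.argv[6])) # slot dir
for it in range(5):
    u=np.array([np.cos(ang),np.sin(ang)]);n=np.array([u[1],-u[0]])
    a=(t[:,:2]-ctr)@n; s=(t[:,:2]-ctr)@u
    mid=np.median(a); mid=(a.max()+a.min())/2 if it==0 else mid2
    A=a>mid; pA=np.polyfit(s[A],a[A],1);pB=np.polyfit(s[~A],a[~A],1)
    mid2=(pA[1]+pB[1])/2; ang-=0
    sl=(pA[0]+pB[0])/2; ang-=np.arctan(sl)
    print('ang',np.degrees(ang).round(2),'sl',pA,pB,'n',A.sum(),(~A).sum(),'u range',s.min().round(1),s.max().round(1))
u=np.array([np.cos(ang),np.sin(ang)]);n=np.array([u[1],-u[0]])
print('centre line pt',ctr+n*mid2)
# all jig pts in that frame
A=(q[:,:2]-ctr)@n-mid2; S=(q[:,:2]-ctr)@u
for lo,hi in((12,26),(40,58),(58,62),(60,70),(63,70)):
    m=(q[:,2]>lo)&(q[:,2]<hi)&(abs(A)<60)&(abs(S)<110); 
    if m.sum(): print((lo,hi),m.sum(),'a',A[m].min().round(1),A[m].max().round(1),'s',np.percentile(S[m],[0,.5,99.5,100]).round(1),'sctr',ctr+n*mid2+u*(S[m].min()+S[m].max())/2)
br=(abs(A)<5.5)&(q[:,2]>45)&(q[:,2]<58)&(abs(S)<30)
if br.sum(): print('brass',br.sum(),q[br].mean(0),q[br].max(0),q[br].min(0))
E
python3 j.py w4.npz 195 0 170 150 90
```

```text
(array([   0, 2147, 6093,    0,    0, 2246, 6024,  530,  562,  119,  880,
        108,  598,  544, 3797, 1715,    0,    0,    0,    0,    0,    0,
          0,    0,    0,    0,    0,    0,    0]), array([-10,  -5,   0,   5,  10,  15,  20,  25,  30,  35,  40,  45,  50,
        55,  60,  65,  70,  75,  80,  85,  90,  95, 100, 105, 110, 115,
       120, 125, 130, 135]))
(14, 24) 8170 rect [ 533.7 -280.4] [ 92.3 128.5] 4.16
(55, 70) 6056 rect [ 537.  -277.1] [ 48.  101.3] 3.88
(61, 70) 5169 rect [ 533.4 -276.4] [40.5 99.2] 4.16
ang 93.81 sl [-0.06556083  6.29776646] [ -0.06760041 -20.60134192] n 2165 1975 u range -45.5 54.6
ang 93.86 sl [1.90757998e-04 6.28677975e+00] [-1.97956656e-03 -2.05546248e+01] n 2165 1975 u range -44.3 53.9
ang 93.86 sl [1.07408512e-03 6.28681687e+00] [-1.09811303e-03 -2.05545989e+01] n 2165 1975 u range -44.2 53.9
ang 93.86 sl [1.08595030e-03 6.28681741e+00] [-1.08627305e-03 -2.05545987e+01] n 2165 1975 u range -44.2 53.9
ang 93.86 sl [1.08610967e-03 6.28681741e+00] [-1.08611401e-03 -2.05545987e+01] n 2165 1975 u range -44.2 53.9
centre line pt [ 533.77290865 -281.17909366]
(12, 26) 8416 a -46.0 46.1 s [-63.7 -62.6  61.3  65.3] sctr [ 533.71984566 -280.39287365]
(40, 58) 1760 a -41.4 41.6 s [-46.9 -46.3  44.9  53.2] sctr [ 533.56017392 -278.02706051]
(58, 62) 1176 a -20.5 20.5 s [-46.  -45.7  50.7  54.5] sctr [ 533.48629    -276.93234252]
(60, 70) 5512 a -20.4 20.3 s [-45.  -43.8  51.9  54.5] sctr [ 533.45514744 -276.47091154]
(63, 70) 4140 a -19.7 19.5 s [-44.2 -42.6  51.9  53.9] sctr [ 533.44663456 -276.34477854]
brass 143 [ 532.73495565 -264.73091406   52.44252272] [ 537.3733157  -259.97229612   54.39283509] [ 528.11521491 -269.45588926   50.15706981]
```

```bash
python3 - <<'E'
from h import *
plan(np.array([532.7,-264.7,190]),Rt(-176),6)
E
```

```text
at [ 510.5 -196.6  196.6] jaw -163.45 tilt 1.48 q [-0.07  0.29 -0.22  0.01 -1.08  0.35] F [ 0.7  0.1 -1.5] open 0.12 t 7.4
tot tool d cm [-7.16  0.63 -0.21] rot [-1.48 12.55  0.04]
[-1.19, 0.11, -0.03] [-0.25, 2.09, 0.01]
[-1.19, 0.11, -0.08] [-0.25, 2.09, 0.01]
[-1.19, 0.11, -0.12] [-0.25, 2.09, 0.01]
[-1.18, 0.11, -0.16] [-0.25, 2.09, 0.01]
[-1.18, 0.11, -0.21] [-0.25, 2.09, 0.01]
[-1.17, 0.11, -0.25] [-0.25, 2.09, 0.01]
```

send_rows:
  gripper: [255,255,255,255,255,255,255,255]
  dp:
    - [-1.2,0.1,0]
    - [-1.2,0.1,-0.1]
    - [-1.2,0.1,-0.1]
    - [-1.2,0.1,-0.2]
    - [-1.2,0.1,-0.2]
    - [-1.2,0.1,-0.2]
    - [0,0,0]
    - [0,0,0]
  twist:
    - [-0.5,2.1,0]
    - [-0.5,2.1,0]
    - [-0.5,2.1,0]
    - [0,2.1,0]
    - [0,2.1,0]
    - [0,2.1,0]
    - [0,0,0]
    - [0,0,0]

```text
clock: 8.2
tcp_pos: [534.7, -269.0, 188.8]
eef_rot: [-1.572, -0.003, 1.626]
ft_force: [0.8, -0.6, -0.8]
opening: 0.118
```

```bash
python3 - <<'E'
from h import *
c,T=campose('wrist');p,d=grab_frame('wrist');save('w5.png',p);np.savez('w5.npz',p=p,d=d,T=T)
plan(np.array([532.7,-264.7,160]),Rt(-176),1)
E
```

```text
at [ 534.7 -268.9  188.8] jaw -176.81 tilt 0.17 q [-0.2   0.37 -0.12 -0.   -1.08  0.25] F [-0.4  0.  -1. ] open 0.118 t 8.25
tot tool d cm [0.42 2.88 0.18] rot [ 0.05 -0.81  0.16]
[0.42, 2.88, 0.18] [0.05, -0.81, 0.16]
```

View pics/w5.png

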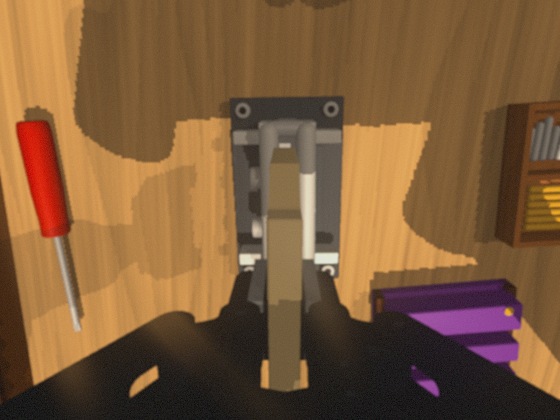

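Maple at (285,270) now stands above the jig, whose base spans columns 230–343 and rows 97–277. I'll measure both in this one image.

```bash
cat > k.py <<'E'
from h import *
import sys
z=np.load(sys.argv[1]);c,_=campose('wrist');P=cloud('wrist',z['d'],c,z['T']);T=z['T']
Tt=T@np.linalg.inv(np.array(c['T_tool_cam'])); tcp=Tt[:3,3]
def win(l,t,w,h,a,b):
    f=np.zeros((420,560),bool); f[t:t+h,l:l+w]=1
    return P[f&(z['d']>0)&(P[...,2]>a)&(P[...,2]<b)]
def rep(k,q):
    r=cv2.minAreaRect(q[:,:2].astype(np.float32)); print(k,len(q),'rect',np.round(r[0],1),np.round(r[1],1),round(r[2],2),'z',np.median(q[:,2]).round(1))
    return r
zt=tcp[2]
q=win(262,150,42,245,zt+30,zt+45); rep('maple top',q)
# narrower: in tool frame
tl=(q-tcp)@Tt[:3,:3]; print('maple top in tool: x',tl[:,0].min().round(1),tl[:,0].max().round(1),'y',np.median(tl[:,1]).round(1),'z',np.percentile(tl[:,2],[1,50,99]).round(1),'slope deg',np.degrees(np.arctan(np.polyfit(tl[:,0],tl[:,2],1)[0])).round(2))
q2=win(262,130,42,245,zt-10,zt+20); tl=(q2-tcp)@Tt[:3,:3]
if len(q2): print('shoulder/edge far x',tl[:,0].min().round(1),tl[:,0].max().round(1),'zmid',((tl[:,2].min()+tl[:,2].max())/2).round(1))
b=win(*map(int,sys.argv[2:6]),16,23); r=rep('base',b)
ch=win(*map(int,sys.argv[2:6]),55,70); rep('cheeks',ch)
ang=np.radians(94)
for ang in map(np.radians,(93.8,94,94.2)):
    u=np.array([np.cos(ang),np.sin(ang)]);n=np.array([u[1],-u[0]])
    o=np.array([532.7,-264.7])
    for k,Q in(('base',b),('cheek',ch)):
        print(np.degrees(ang).round(1),k,'a',np.percentile((Q[:,:2]-o)@n,[.3,99.7]).round(1),'s',np.percentile((Q[:,:2]-o)@u,[.3,99.7]).round(1))
E
python3 k.py w5.npz 225 90 130 200
```

```text
maple top 6636 rect [ 536.3 -275.8] [13.7 62.8] 4.09 z 225.8
maple top in tool: x -38.2 24.7 y -37.1 z [-7.7 -1.1  5.2] slope deg -0.26
shoulder/edge far x -50.3 -10.2 zmid -1.4
base 7962 rect [ 532.7 -265. ] [ 92.2 159.6] 3.99 z 20.4
cheeks 3803 rect [ 537.1 -274.9] [ 48.5 106.2] 3.9 z 64.1
93.8 base a [-45.8  45.9] s [-79.8  75.4]
93.8 cheek a [-20.3  26.2] s [-63.   39.7]
94.0 base a [-45.7  45.8] s [-79.8  75.5]
94.0 cheek a [-20.4  26.1] s [-63.   39.8]
94.2 base a [-45.8  45.8] s [-79.9  75.7]
94.2 cheek a [-20.6  26.1] s [-63.   39.8]
```

```bash
python3 - <<'E'
from h import *
z=np.load('w5.npz');c,_=campose('wrist');P=cloud('wrist',z['d'],c,z['T']);T=z['T']
Tt=T@np.linalg.inv(np.array(c['T_tool_cam']))
tl=(P-Tt[:3,3])@Tt[:3,:3]
for x0 in range(-38,24,8):
    m=(tl[...,0]>x0)&(tl[...,0]<x0+8)&(abs(tl[...,1]+37.1)<2.5)&(abs(tl[...,2])<15)
    v=tl[...,2][m]; print(x0,m.sum(),np.percentile(v,[1,99]).round(1),v.mean().round(2))
plan(np.array([532.7-1.0,-264.9,130]),Rt(-176),3)
E
```

```text
-38 942 [-6.2  4.3] -0.96
-30 876 [-6.4  4.4] -0.92
-22 817 [-6.1  4.5] -0.83
-14 1216 [-12.1  10.5] -0.91
-6 923 [-7.6  5.7] -0.98
2 869 [-7.7  5.8] -0.99
10 673 [-7.4  5.2] -0.98
18 424 [-6.3  4.3] -0.98
at [ 534.7 -268.9  188.8] jaw -176.81 tilt 0.17 q [-0.2   0.37 -0.12 -0.   -1.08  0.25] F [-0.4  0.  -1. ] open 0.118 t 8.25
tot tool d cm [0.4  5.88 0.28] rot [ 0.05 -0.81  0.16]
[0.13, 1.96, 0.09] [0.02, -0.27, 0.05]
[0.14, 1.96, 0.09] [0.02, -0.27, 0.05]
[0.14, 1.96, 0.09] [0.02, -0.27, 0.05]
```

send_rows:
  gripper: [255,255,255,255,255,255,255]
  dp:
    - [0.2,1.0,0.2]
    - [0.2,1.0,0.1]
    - [0,1.0,0]
    - [0,1.0,0]
    - [0,1.0,0]
    - [0,0.8,0]
    - [0,0,0]
  twist:
    - [0,-0.4,0.1]
    - [0,-0.4,0.1]
    - [0,0,0]
    - [0,0,0]
    - [0,0,0]
    - [0,0,0]
    - [0,0,0]

```text
clock: 8.95
tcp_pos: [529.9, -262.7, 124.7]
eef_rot: [-1.569, -0.0, 1.644]
ft_force: [-0.9, -0.2, -1.0]
opening: 0.124
```

```bash
python3 - <<'E'
from h import *
plan(np.array([531.75,-264.9,128]),Rt(-176),1)
E
```

```text
at [ 529.9 -262.7  124.7] jaw -175.8 tilt 0.11 q [-0.19  0.42 -0.22  0.   -0.93  0.26] F [-0.9 -0.2 -1. ] open 0.124 t 8.95
tot tool d cm [-0.23 -0.34 -0.17] rot [-0.1   0.2   0.03]
[-0.23, -0.34, -0.17] [-0.1, 0.2, 0.03]
```

send_rows:
  gripper: [255,255,255]
  dp:
    - [-0.2,0,-0.2]
    - [0,0,0]
    - [0,0,0]
  twist:
    - [-0.1,0.2,0]
    - [0,0,0]
    - [0,0,0]

```text
clock: 9.25
tcp_pos: [533.0, -265.1, 125.0]
eef_rot: [-1.572, 0.0, 1.64]
ft_force: [0.0, 0.1, -0.9]
opening: 0.122
```

```bash
python3 - <<'E'
from h import *
c,T=campose('wrist');p,d=grab_frame('wrist');save('w6.png',p);np.savez('w6.npz',p=p,d=d,T=T)
plan(np.array([531.75,-264.9,118]),Rt(-176),1)
E
python3 k.py w6.npz 190 20 190 260
python3 - <<'E'
from h import *
z=np.load('w6.npz');c,_=campose('wrist');P=cloud('wrist',z['d'],c,z['T']);T=z['T']
Tt=T@np.linalg.inv(np.array(c['T_tool_cam']))
tl=(P-Tt[:3,3])@Tt[:3,:3]
for x0 in range(-38,24,8):
    m=(tl[...,0]>x0)&(tl[...,0]<x0+8)&(abs(tl[...,1]+37.1)<2.5)&(abs(tl[...,2])<15)
    v=tl[...,2][m]; print(x0,m.sum(),np.percentile(v,[1,99]).round(1),v.mean().round(2))
W=P[20:280,190:380].reshape(-1,3);L=tl[20:280,190:380].reshape(-1,3)
for a,b in((62,70),(45,70),(16,23)):
  m=(W[:,2]>a)&(W[:,2]<b)&(abs(L[:,2])<60)
  for x0 in range(-90,-30,8):
    k=m&(L[:,0]>x0)&(L[:,0]<x0+8); 
    if k.sum()>20: print((a,b),x0,k.sum(),'z ext',np.percentile(L[k,2],[0.5,99.5]).round(1), 'inner',L[k&(L[:,2]<-1),2].max().round(1),L[k&(L[:,2]>-1),2].min().round(1))
E
```

```text
at [ 533.  -265.1  125.1] jaw -176.01 tilt 0.08 q [-0.19  0.43 -0.21  0.   -0.93  0.26] F [-0.1  0.2 -0.6] open 0.121 t 9.3
tot tool d cm [0.03 0.71 0.12] rot [ 0.07 -0.01 -0.02]
[0.03, 0.71, 0.12] [0.07, -0.01, -0.02]
maple top 6634 rect [ 534.7 -272. ] [13.7 62.2] 5.03 z 162.1
maple top in tool: x -38.1 24.2 y -37.1 z [-7.7 -1.1  5.2] slope deg -0.25
shoulder/edge far x -50.3 -10.1 zmid -1.4
base 11417 rect [ 533.7 -278.7] [ 92.2 131.2] 3.94 z 20.4
cheeks 6284 rect [ 537.8 -283.7] [48.5 88.8] 3.65 z 64.2
93.8 base a [-45.7  45.9] s [-79.7  48. ]
93.8 cheek a [-20.2  26.2] s [-63.2  22.3]
94.0 base a [-45.7  45.8] s [-79.6  48.1]
94.0 cheek a [-20.3  26.2] s [-63.2  22.4]
94.2 base a [-45.8  45.7] s [-79.7  48.1]
94.2 cheek a [-20.5  26.2] s [-63.2  22.5]
-38 945 [-6.2  4.3] -0.92
-30 867 [-6.4  4.4] -0.96
-22 817 [-6.1  4.6] -0.8
-14 1232 [-12.3  10.6] -1.02
-6 902 [-7.6  5.7] -0.89
2 880 [-7.7  5.7] -1.03
10 682 [-7.1  5.2] -0.93
18 418 [-6.3  4.3] -0.98
(62, 70) -66 134 z ext [-17.6  18.2] inner -8.3 9.0
(62, 70) -58 648 z ext [-18.6  19.8] inner -7.2 2.0
(62, 70) -50 623 z ext [-19.3  19.6] inner -7.3 7.5
(62, 70) -42 578 z ext [-19.   19.3] inner -8.4 7.5
(62, 70) -34 539 z ext [-19.2  19.6] inner -9.5 7.6
(45, 70) -66 699 z ext [-19.9  20.6] inner -1.3 -0.7
(45, 70) -58 1039 z ext [-20.   20.6] inner -1.3 -0.7
(45, 70) -50 724 z ext [-19.6  20.2] inner -6.2 6.8
(45, 70) -42 647 z ext [-19.7  20.5] inner -8.4 6.8
(45, 70) -34 648 z ext [-27.6  20.1] inner -9.5 7.6
(16, 23) -82 1245 z ext [-45.   45.5] inner -1.3 -0.7
(16, 23) -74 1407 z ext [-45.1  45.9] inner -1.3 -0.7
(16, 23) -66 1284 z ext [-45.1  45.6] inner -1.4 -0.7
(16, 23) -58 370 z ext [-45.1  46.1] inner -23.9 25.2
(16, 23) -50 81 z ext [-45.6  46.2] inner -23.7 24.9
(16, 23) -42 778 z ext [-45.2  45.8] inner -23.7 24.9
(16, 23) -34 766 z ext [-45.4  46. ] inner -23.9 25.1
```

View pics/w6.png

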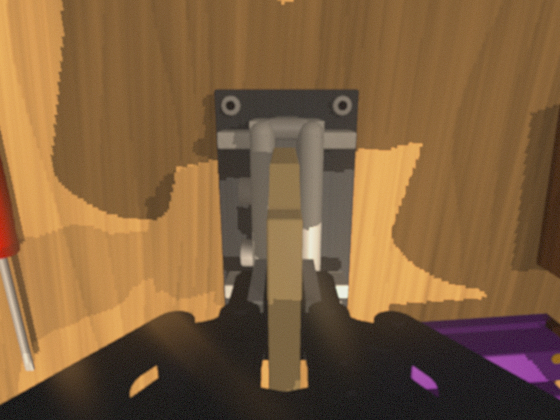

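Seen together, the maple needs about 1.2 mm along tool +z and about 0.3 mm along tool +x. Then a slow descent.

send_rows:
  gripper: [255,255,255,255,255]
  dp:
    - [0.03,0,0.12]
    - [0,0.3,0]
    - [0,0.3,0]
    - [0,0.3,0]
    - [0,0,0]
  twist:
    - [0,0,0]
    - [0,0,0]
    - [0,0,0]
    - [0,0,0]
    - [0,0,0]

```text
clock: 9.8
tcp_pos: [531.9, -265.0, 116.3]
eef_rot: [-1.574, 0.001, 1.64]
ft_force: [-0.5, 0.7, -0.6]
opening: 0.118
```

```bash
python3 - <<'E'
from h import *
plan(np.array([531.8,-264.8,110]),Rt(-176),1)
E
```

```text
at [ 531.9 -265.   116.3] jaw -176.02 tilt 0.19 q [-0.19  0.44 -0.22 -0.   -0.91  0.26] F [-0.5  0.7 -0.6] open 0.118 t 9.8
tot tool d cm [0.02 0.63 0.01] rot [ 0.18 -0.02 -0.05]
[0.02, 0.63, 0.01] [0.18, -0.02, -0.05]
```

send_rows:
  gripper: [255,255,255,255,255,255]
  dp:
    - [0.02,0.4,0.0]
    - [0,0.4,0]
    - [0,0.4,0]
    - [0,0.4,0]
    - [0,0.2,0]
    - [0,0,0]
  twist:
    - [0.2,0,0]
    - [0,0,0]
    - [0,0,0]
    - [0,0,0]
    - [0,0,0]
    - [0,0,0]

```text
clock: 10.4
tcp_pos: [531.7, -264.7, 96.1]
eef_rot: [-1.569, 0.001, 1.64]
ft_force: [0.9, 0.6, -0.1]
opening: 0.123
```

```bash
python3 - <<'E'
from h import *
plan(np.array([531.8,-264.8,96]),Rt(-176),1)
E
```

```text
at [ 531.7 -264.7   96.1] jaw -176.02 tilt 0.11 q [-0.19  0.46 -0.24  0.   -0.87  0.26] F [ 0.9  0.6 -0.1] open 0.123 t 10.4
tot tool d cm [-0.01  0.01 -0.01] rot [-0.1  -0.02 -0.03]
[-0.01, 0.01, -0.01] [-0.1, -0.02, -0.03]
```

Inside the slot with no side force. Down to the ejector.

send_rows:
  gripper: [255,255,255,255,255,255]
  dp:
    - [0,0.3,0]
    - [0,0.3,0]
    - [0,0.2,0]
    - [0,0.2,0]
    - [0,0.2,0]
    - [0,0,0]
  twist:
    - [-0.1,0,0]
    - [0,0,0]
    - [0,0,0]
    - [0,0,0]
    - [0,0,0]
    - [0,0,0]

```text
clock: 11.0
tcp_pos: [532.2, -264.9, 85.7]
eef_rot: [-1.572, 0.002, 1.641]
ft_force: [-1.8, 1.1, 4.9]
opening: 0.12
```

```bash
python3 - <<'E'
from h import *
plan(np.array([531.8,-264.8,78]),Rt(-176),1)
E
```

```text
at [ 532.2 -264.9   85.7] jaw -175.96 tilt 0.13 q [-0.19  0.47 -0.26  0.   -0.84  0.26] F [-1.8  1.1  4.9] open 0.12 t 11.0
tot tool d cm [0.01 0.77 0.04] rot [ 0.08  0.04 -0.1 ]
[0.01, 0.77, 0.04] [0.08, 0.04, -0.1]
```

send_rows:
  gripper: [255,255,255,255,255]
  dp:
    - [0,0.15,0.04]
    - [0,0.15,0]
    - [0,0.15,0]
    - [0,0.1,0]
    - [0,0,0]
  twist:
    - [0.1,0,-0.1]
    - [0,0,0]
    - [0,0,0]
    - [0,0,0]
    - [0,0,0]

```text
clock: 11.5
tcp_pos: [532.3, -265.0, 82.5]
eef_rot: [-1.572, 0.001, 1.642]
ft_force: [-2.2, 2.2, 5.5]
opening: 0.116
```

```bash
python3 - <<'E'
from h import *
plan(np.array([531.8,-264.8,78]),Rt(-176),1)
E
```

```text
at [ 532.3 -265.    82.5] jaw -175.91 tilt 0.07 q [-0.19  0.48 -0.26  0.   -0.84  0.26] F [-2.2  2.2  5.5] open 0.116 t 11.5
tot tool d cm [0.02 0.45 0.04] rot [ 0.06  0.09 -0.04]
[0.02, 0.45, 0.04] [0.06, 0.09, -0.04]
```

send_rows:
  gripper: [255,255,255,255,255]
  dp:
    - [0.03,0.12,0.06]
    - [0.02,0.12,0.02]
    - [0,0.12,0]
    - [0,0.12,0]
    - [0,0,0]
  twist:
    - [0,0,0]
    - [0,0,0]
    - [0,0,0]
    - [0,0,0]
    - [0,0,0]

```text
clock: 12.0
tcp_pos: [532.2, -264.9, 81.0]
eef_rot: [-1.574, 0.002, 1.643]
ft_force: [-1.9, 2.4, 6.8]
opening: 0.118
```

```bash
python3 - <<'E'
from h import *
plan(np.array([531.8,-264.8,78]),Rt(-176),1)
E
```

```text
at [ 532.2 -264.9   81. ] jaw -175.83 tilt 0.21 q [-0.19  0.48 -0.26  0.   -0.83  0.26] F [-1.9  2.4  6.8] open 0.118 t 12.0
tot tool d cm [0.01 0.3  0.04] rot [ 0.17  0.17 -0.13]
[0.01, 0.3, 0.04] [0.17, 0.17, -0.13]
```

send_rows:
  gripper: [255,255,255,255]
  dp:
    - [0.02,0.2,0.06]
    - [0.02,0.2,0.04]
    - [0,0.2,0.02]
    - [0,0.2,0.02]
  twist:
    - [0.15,0.15,-0.1]
    - [0,0,0]
    - [0,0,0]
    - [0,0,0]

```text
clock: 12.4
tcp_pos: [532.3, -264.9, 78.2]
eef_rot: [-1.575, 0.003, 1.643]
ft_force: [-4.4, 4.1, 17.2]
opening: 0.121
```

```bash
python3 - <<'E'
from h import *
plan(np.array([531.8,-264.8,78]),Rt(-176),1)
E
```

```text
at [ 532.3 -264.9   78.2] jaw -175.87 tilt 0.27 q [-0.19  0.48 -0.26  0.   -0.82  0.26] F [-4.4  4.1 17.2] open 0.121 t 12.4
tot tool d cm [0.02 0.02 0.04] rot [ 0.22  0.12 -0.16]
[0.02, 0.02, 0.04] [0.22, 0.12, -0.16]
```

```bash
python3 - <<'E'
from h import *
p,d=grab_frame('scene');save('s7.png',cv2.resize(p[200:340,120:300],(720,560),interpolation=cv2.INTER_CUBIC))
plan(np.array([531.8,-264.8,78]),Rt(-176),1)
c,T=campose('wrist');p,d=grab_frame('wrist');save('w7.png',p);np.savez('w7.npz',p=p,d=d,T=T)
for i in range(3): grab_frame('side')
plan(np.array([531.8,-264.8,78]),Rt(-176),1)
E
python3 k.py w7.npz 190 20 190 260|head -5
```

```text
at [ 532.3 -264.9   78.2] jaw -175.88 tilt 0.28 q [-0.19  0.48 -0.27  0.   -0.82  0.26] F [-3.5  3.  13.2] open 0.124 t 12.45
tot tool d cm [0.02 0.02 0.04] rot [ 0.23  0.12 -0.17]
[0.02, 0.02, 0.04] [0.23, 0.12, -0.17]
at [ 532.2 -264.9   78.2] jaw -175.88 tilt 0.29 q [-0.19  0.48 -0.27  0.   -0.82  0.26] F [-3.5  2.6 13. ] open 0.124 t 12.65
tot tool d cm [0.02 0.02 0.04] rot [ 0.23  0.12 -0.16]
[0.02, 0.02, 0.04] [0.23, 0.12, -0.16]
maple top 6630 rect [ 533.8 -271.7] [13.7 62.5] 5.18 z 115.4
maple top in tool: x -38.2 24.3 y -37.1 z [-7.7 -1.1  5.2] slope deg -0.25
shoulder/edge far x -50.3 -9.9 zmid -1.3
base 14493 rect [ 534.5 -290.2] [ 92.4 108.8] 4.12 z 20.4
cheeks 9282 rect [ 538.5 -293.5] [48.5 68.7] 3.83 z 64.1
```

View pics/s7.png

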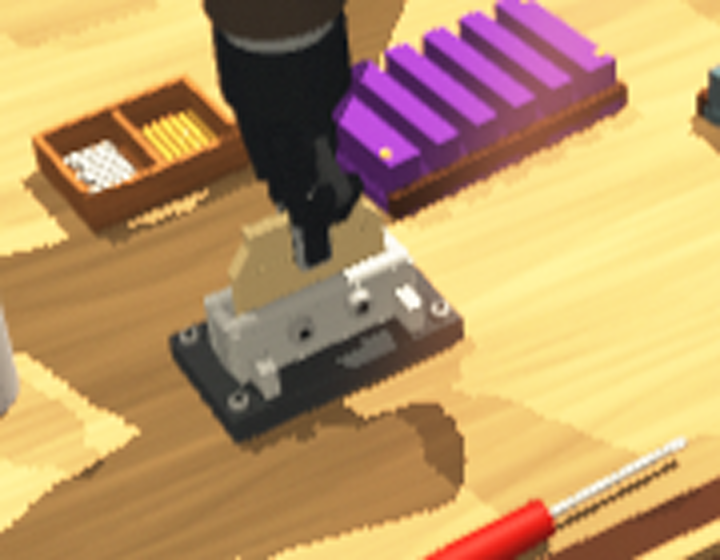

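View pics/w7.png

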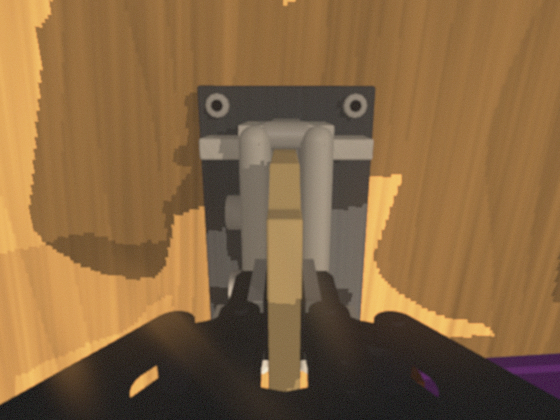

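The maple is seated between the cheeks. Its top measures 115.4 mm, where 115 is home, but the steady push is only 13 N. I'll press a little more for margin over the 9 N spring.

send_rows:
  gripper: [255,255]
  dp:
    - [0.02,0.28,0.05]
    - [0.02,0.3,0.05]
  twist:
    - [0.1,0.1,-0.1]
    - [0.1,0,-0.1]

```text
clock: 12.85
tcp_pos: [532.3, -264.9, 78.2]
eef_rot: [-1.574, 0.002, 1.643]
ft_force: [-4.5, 4.8, 18.8]
opening: 0.12
```

```bash
python3 - <<'E'
from h import *
for i in range(4):
    grab_frame('side'); s=observe(); print(np.round(s['ft_force'],1),np.round(s['tcp_pos'],1),s['clock'])
plan(np.array([531.8,-264.8,78]),Rt(-176),1)
E
```

```text
[-5.6  4.1 17.3] [ 532.3 -264.9   78.2] 12.9
[-4.4  4.6 16.8] [ 532.3 -264.9   78.2] 12.95
[-4.   3.9 17.2] [ 532.3 -264.9   78.2] 13.0
[-5.2  4.7 16.3] [ 532.3 -264.9   78.2] 13.05
at [ 532.3 -264.9   78.2] jaw -175.86 tilt 0.21 q [-0.19  0.48 -0.26  0.   -0.82  0.26] F [-5.2  4.7 16.3] open 0.125 t 13.05
tot tool d cm [0.02 0.02 0.05] rot [ 0.18  0.14 -0.1 ]
[0.02, 0.02, 0.05] [0.18, 0.14, -0.1]
```

```bash
python3 - <<'E'
from h import *
p,d=grab_frame('scene');save('s8.png',p)
s=observe();print(np.round(s['ft_force'],1),np.round(s['tcp_pos'],1),s['clock'])
print(job_done())
E
```

```text
[-4.7  4.5 17.4] [ 532.3 -264.9   78.2] 13.1
the job is handed in; nothing more can be done
None
```

View pics/s8.png

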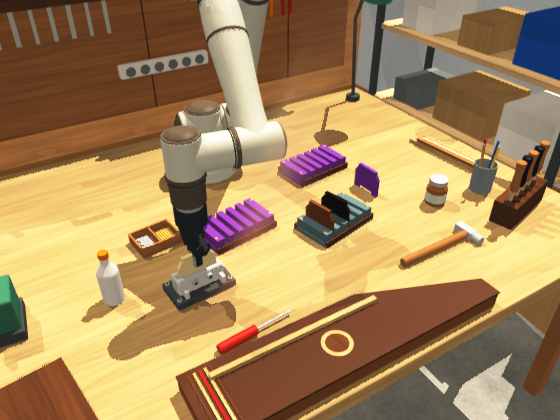

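The maple blank is out of the rack and pressed home in the drill jig, still gripped. I handed the job in at 13.1 s.

- **Seating:** the blank's top edge measured 115.4 mm above the bench, against 115 mm when home. The TCP height then stayed at 78.2 mm when I pressed harder.
- **Push:** it held steady at about 17 N. The spring takes about 9 N of that, so I estimate 8 N on the rests. That split is worked out, not measured directly.
- **Alignment:** the tool was within 0.2° of upright and of the slot line, and about 0.5 mm from the position I was aiming for.
- **Side force:** about 5 N sideways and 5 N endways remained at the end, so the blank probably leans lightly on a cheek and an end post. I did not remove this.
- **Other items:** in the last scene picture, viewed after handing in, walnut and ebony were in their slots and the bystanders looked to be where they started. I checked this by eye only.

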